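Lock the telescopic dripper arm over the blue bowl

ROBOT

A 6-joint arm with a two-finger parallel gripper is mounted at the origin on the work surface. World frame = base frame: x ahead of the robot, y to its left, z up, the work surface at z = 0. Lengths are in m, angles in rad, forces in N, time in s.
With the tool pointing down it reaches from about 0.325 to 0.925 m from the base axis. Payload 3.1 kg.
Tool frame: the origin (TCP) lies on the mounting face of the last link; the fingertips stand 173 mm ahead of it and the grasp point (between the pads) lies 155 mm ahead of it (manip.finger_overhang is the distance from the TCP to the fingertips, in m); z points along the fingers, y is the line along which they close (so a half turn about z gives the same grasp; the last joint's range is limited). The gripper opens to 85 mm and grips with 20 to 120 N. Pads are 22 mm wide; open, the fingers measure 114 mm over their backs; the gripper's body (76 mm by 85 mm) begins 54 mm behind the grasp point. The pads swing forward as they close: fully open they stand 13 mm farther back than shut.
Start: joints at [1.151, 0.217, 1.613, -0, 1.311, -0.112], TCP at [0.189, 0.596, 0.405] pointing down, gripper open.
Joint ranges: [-2.75, 2.75], [-0.78, 2.1], [0.31, 2.55], [-1.13, 4.27], [0.13, 2.63], [-2.58, 2.58]. Speed limits (rad/s): [2.79, 2.79, 3.14, 3.14, 3.14, 3.14].

INTERFACE

Orientations are given as a unit quaternion [x, y, z, w].
In Python, from bench import manip, viewer gives the robot as it stands. The module is installed in compiled form; this text tells all that it offers.
- The arm moves only by the tool arm_command, never from a script. Its argument "targets" is a list of rows, each a list of 3 entries, a list of its own where there are three numbers: the turn, a rotation vector about the tool's x, y, z in rad, then the shift along the tool's x, y, z in m, then the opening, from 0 (shut) to 1 (fully open). In form: [[[ax, ay, az], [tx, ty, tz], fingers], ...]. A call has 1 to 12 rows; each row is the pose to reach, as a shift and turn from the pose commanded when the call began, along the tool's axes at that moment; what a row does not reach only later rows make up. A row lasts 1/12 s, in which the tool goes at most 41.7 mm and 7.16 degrees, less where a joint would pass 70% of its speed; a pose out of reach is approached as far as the arm can. A call with a gripper value outside its range is refused whole. The fingers move at their own pace and stop on an object; "grip_force" is the grip in N (left out, the last holds). Time passes only in rows, so rows that repeat a pose let the fingers close. It gives the time, the measured TCP pose, the force, the opening and the grip force at its end, in the units of the state.
- manip.read_state(): the state, without advancing time (a new reading comes with each control period).
- viewer.read_camera(name): name is "scene" or "top"; returns a dict with "image" (400x640x3 uint8, red, green, blue), "mtx" (3x3 intrinsics, pixels), "R" (3x3) and "t" (3): a world point X has camera coordinates R X + t. Camera axes: x right, y down, z forward; pixel columns grow to the right and rows downward; lengths in m; the calibration is good to about 2 mm. A picture is of the moment at which its call begins. There is no depth.
- manip.hand_in(): hands the job in; it is judged then, once.
Trained networks look in a picture, given as the dict that the camera call returned (one of the last four; its "shot" number tells which), for a name from the list of things; names that differ only in an ending like _2 or _b are one class to them, and where a whole thing is asked for, a point or a joint stands for the part that bears it (a point fixed in the world has none). Each returns a list of dicts, best first, with "score" (0 to 1); they miss things now and then, are a little off and sometimes report something else, mostly with a low value. They report only what shows in the picture. A call takes as long as a camera call. They do not tell look-alikes from the thing itself.
- viewer.masks_of(picture, label): "pixels" (400x640 bool, what is visible of it) and "box" ([left, top, width, height] in pixels, round what is visible of it).
- viewer.place_of(picture, label): "at" ([row, column] in pixels: a listed point, or the origin of a listed thing).
The state is a dict: "t": time; "joint_positions": joint angles; "dq": joint speeds; "joint_efforts": joint torques, N m; "position": TCP position; "eef_rot": TCP orientation; "force": force on the tool from outside, world axes, zero at the start; "wrist_torque": the same for the moment, N m; "finger_gap": finger opening in m; "finger_force": force on a finger pad.
Only numpy, scipy, OpenCV 4.12 (cv2) and the standard library are available. Lean on these libraries where they do the work, as an engineer would, in place of code of your own. Each camera call takes 0.05 s, during which the arm holds its last target. There are 200 camera calls.

TASK

Bring the orange dripper over the blue bowl and leave its telescopic arm locked there: squeeze the red spring button flush with the square sleeve, slide the sleeve along towards that bowl, and press the button in again at every hole where it catches on the way, until it pops out fully in the hole that puts the dripper above the middle of the blue bowl. Feel for each catch and stop there, so that the stand is not shoved out of its place, and leave the bowls, the spoon and everything else on the table where they are.

Things in the scene. Friction and masses are not known exactly. Their poses are not given: they have to be found in the camera images.
- stand: Loose (about 3 kg with the arm) black drip tray, 160 x 510 mm, 8 mm thick, rim 14 mm high, along its own y (-235 to +275 mm), with a wooden post at y = -205 mm that holds a level fixed inner tube, its axis 140 mm above the table, running along +y. Origin: table level, straight below the tube's axis and the button; z up; the button points to +x. It slides on the table if pushed with 15 to 28 N
- tube (a point): A point fixed on the stand: on the tube's axis, 140 mm above the table, straight behind the button. To press and grip at once, lay one finger pad flat on the sleeve over the button and the other on the opposite (-x) face. When the sleeve then moves, the button slips under the wall beside the pad and stays in until the next hole
- sleeve (a joint): Square aluminium outer tube, 30 x 30 mm and 180 mm long, sliding on the inner tube. Value = travel along the stand's +y from the start (m), -0.078 to +0.078; at 0 its middle is at the button. Sliding takes 1 to 4 N with the button inside; getting it off a hole with the button held flush about 10 N; with the button out it is blocked after about 1 mm of play
- sleeve_mid (a point): Middle of the sleeve, on its axis. The sleeve's +x wall, 2.5 mm thick, has five 14 mm square holes in a row at mid-height: one at this middle (the button starts in it) and two on either side, unevenly spaced, each 25 to 45 mm from the next. The outermost two are the right ones for the two bowls. As the nose enters a hole it draws the sleeve on for a few mm (up to 13 N), then the sleeve comes to a hard stop
- button (a joint): Red spring button: a 12 mm round-nosed pin in the inner tube, pointing along the stand's +x through a hole of the sleeve. Value = how far it is pressed in (m): 0 = popped fully out, 0.0065 = flush with the sleeve's face (about 5 N), 0.009 = riding under the wall. It does not travel along the tube; from flush, the sleeve's edge pushes its round nose under
- button_tip (a point): Outermost point of the button's nose: 140 mm above the table; when the button is out it lies 21.5 mm to the +x side of the tube's axis, 6.5 mm proud of the sleeve
- dripper (a point): Centre of the mouth of the orange cone dripper, 108 mm across the top, held in a ring at the sleeve's +y end, 145 mm from the sleeve's middle along +y; the mouth is 160 mm and the outlet 98 mm above the table. The cone moves with the sleeve
- blue_bowl_rim (a point): Centre of the mouth of the blue bowl, 90 mm across and 62 mm high, empty, standing loose on the drip tray under the path of the dripper, about 70 mm to one side or the other (along the stand's y) of where the dripper starts
- white_bowl_rim (a point): Centre of the mouth of the white bowl on the drip tray, same size as the blue one, standing at the other end of the dripper's path; leave it alone
- spoon: 125 mm steel tasting spoon lying flat on the drip tray on the button's side; leave it alone
- bowl_a: White bowl, 90 mm across, on a wooden board on the right; leave it alone
- bowl_b: White bowl, 90 mm across, on a wooden board on the left; leave it alone
- bean_jar: Amber jar, 70 mm across and 110 mm high, at the table's far side; leave it alone
- glass: Clear tumbler, 64 mm across and 100 mm high, on the right; leave it alone
- mug: Green mug, 80 mm across and 90 mm high, on the left; leave it alone
Mind the look-alikes: they are no part of the job. What is shaped like the part that bears blue_bowl_rim but yellow is not meant.

How it is judged:
On the way, in this order (a step that is already met when the one before it is completed fails the run):
1. the button is pressed in and the sleeve has left its starting hole (value of joint button above 0.0065 m and (value of joint sleeve above 0.008 m or value of joint sleeve below -0.008 m)).
2. the button has popped out fully in the hole that puts the dripper over the blue bowl (value of joint button below 0.0015 m and horizontal distance between dripper and blue_bowl_rim below 0.014 m), for 0.2 s.
At the end, for the whole second after the job is handed in: The button stands fully out (pressed in less than 1.5 mm) in the hole that puts the dripper's centre within 14 mm (seen from above) of the centre of the blue bowl's mouth; the stand rests flat and still, and both bowls stand upright (all of step 2 and linear speed of stand below 0.01 m/s and angle between stand's own z axis and vertical below 0.03 rad and angle between each of blue_bowl_rim, white_bowl_rim's own z axis and vertical below 0.1 rad); the robot touches nothing.
It fails at once if the stand shoved more than 8 mm (distance of stand from where it was at the start of the episode above 0.008 m).
It fails at once if a bowl on the tray or the spoon moved more than 30 mm (distance of any of blue_bowl_rim, white_bowl_rim, spoon from where it was at the start of the episode above 0.03 m).
It fails at once if something else on the table moved more than 30 mm (distance of any of bowl_a, bowl_b, bean_jar, glass, mug from where it was at the start of the episode above 0.03 m).
It also fails if it takes over 45 s, if anything falls off the work surface, if the arm or the gripper's body presses on something with over 40 N, if the wrist force passes 120 N, or if a joint passes its speed limit or range.

## Working session

There is one attempt and no reset: what is moved stays moved. The work goes in short steps, Python scripts to look and compute and a tool call to move; the robot and the scene stay as the last step left them, time stands still between calls to the robot, and variables do not carry over. Pictures are saved under pics/ and viewed, at most 10 in all, crops included, and the job is handed in when it is done.

Besides the shell and the picture viewer there is one more tool, called after "Call:" as a command line: name --argument value ..., lists and objects as JSON in quotes. arm_command: Moves the arm, as the interface text tells. Its arguments: {"type":"object","properties":{"targets":{"type":"array"},"grip_force":{"type":"number"}},"required":["targets"]}

```bash
mkdir -p pics; cat > h.py <<'E'
import numpy as np,cv2
from bench import manip,viewer
def save(p,n): cv2.imwrite('pics/'+n,cv2.cvtColor(p['image'],cv2.COLOR_RGB2BGR))
def plane(p,rc,z):
    d=np.linalg.inv(p['mtx'])@[rc[1],rc[0],1.]; R,t=np.array(p['R']),np.array(p['t'])
    c=-R.T@t; d=R.T@d; return c+d*(z-c[2])/d[2]
def proj(p,X):
    c=np.array(p['R'])@X+p['t']; c=p['mtx']@c; return c[1]/c[2],c[0]/c[2]
E
python3 - <<'E'
from h import *
np.set_printoptions(precision=4,suppress=True)
Z=dict(tube=.14,sleeve_mid=.14,button_tip=.14,dripper=.16,blue_bowl_rim=.07,white_bowl_rim=.07,stand=0,spoon=.01)
ps=[]
for n in('top','scene'):
    p=viewer.read_camera(n);save(p,n+'.png');ps.append(p['image'])
    for k,z in Z.items():
        for r in viewer.place_of(p,k)[:3]: print(n,k,round(r['score'],2),np.array(r['at']),plane(p,r['at'],z))
print(manip.read_state())
cv2.imwrite('pics/both.png',cv2.resize(cv2.cvtColor(np.vstack(ps),cv2.COLOR_RGB2BGR),(480,600)))
E
```

```text
top tube 0.75 [233.  341.1] [ 0.5071 -0.0323  0.14  ]
top sleeve_mid 0.77 [233.7 340.4] [ 0.5052 -0.0303  0.14  ]
top dripper 0.59 [239.3 289.7] [0.4878 0.1068 0.16  ]
top blue_bowl_rim 0.61 [246.7 266. ] [0.4714 0.1806 0.07  ]
top white_bowl_rim 0.89 [235.6 310.6] [0.5044 0.0515 0.07  ]
top stand 0.58 [233.7 336.7] [ 0.5159 -0.0291  0.    ]
top spoon 0.56 [214.7 365.8] [ 0.5746 -0.119   0.01  ]
top spoon 0.48 [198.5 174.4] [0.6212 0.4775 0.01  ]
top spoon 0.26 [184.6 455.9] [ 0.6721 -0.4042  0.01  ]
scene sleeve_mid 0.78 [172.6 306.9] [ 0.5112 -0.0182  0.14  ]
scene sleeve_mid 0.73 [173.6 302.6] [ 0.5155 -0.0322  0.14  ]
scene button_tip 0.69 [270.8 315.8] [ 0.8982 -0.0056  0.14  ]
scene dripper 0.61 [161.9 349.5] [0.4864 0.1212 0.16  ]
scene dripper 0.52 [199.5 303.6] [ 0.651 -0.032  0.16 ]
scene blue_bowl_rim 0.83 [180.1 366.4] [0.48   0.1846 0.07  ]
scene blue_bowl_rim 0.69 [186.1 412.8] [0.5144 0.3378 0.07  ]
scene white_bowl_rim 0.92 [188.2 322.6] [0.5139 0.0337 0.07  ]
scene stand 0.89 [202.2 303.1] [ 0.5094 -0.0322  0.    ]
scene spoon 0.47 [217.2 275. ] [ 0.5843 -0.1268  0.01  ]
{'t': 0.9, 'joint_positions': array([ 1.1508,  0.2169,  1.6134,  0.    ,  1.3113, -0.1122]), 'dq': array([-0.0001,  0.0003,  0.0002,  0.0014, -0.0002, -0.0008]), 'joint_efforts': array([ -0.0011, -39.6895, -30.4254,  -0.0003,   0.0008,   0.    ]), 'position': array([0.1894, 0.5956, 0.4047]), 'eef_rot': array([ 0.1533,  0.9882,  0.    , -0.    ]), 'force': array([-0.3669, -0.1652, -0.3447]), 'wrist_torque': array([-0.0298,  0.0336, -0.0487]), 'finger_force': 0.0, 'finger_gap': 0.08536149796104027}
```

View pic.

```bash
python3 - <<'E'
import cv2,numpy as np
a=cv2.imread('pics/scene.png')[120:260,200:440];b=cv2.imread('pics/top.png')[160:300,200:440]
cv2.imwrite('pics/c.png',cv2.resize(np.hstack([a,b]),None,fx=1.66,fy=1.66,interpolation=2)) 
cv2.imwrite('pics/c2.png',np.vstack([cv2.resize(a[20:110],(780,293),interpolation=2),cv2.resize(b[20:110],(780,293),interpolation=2)]))
cv2.imwrite('pics/w.png',cv2.resize(cv2.imread('pics/scene.png'),(800,500)))
E
```

```text
(no output)
```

View pics/w.png

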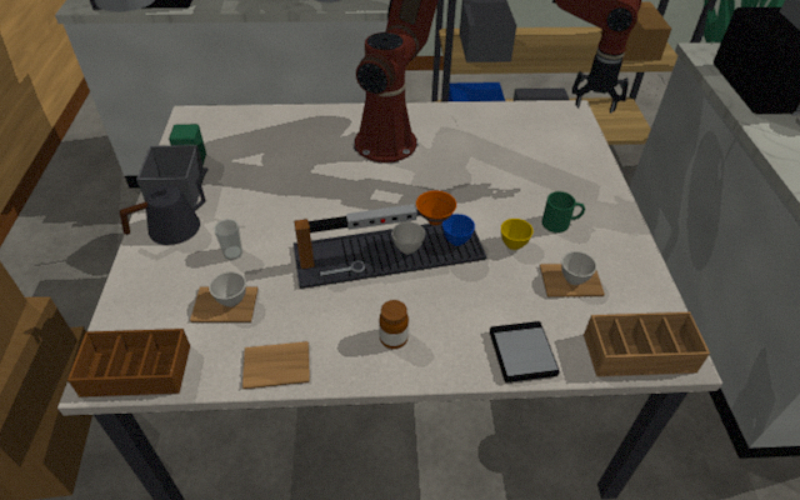

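View pics/c2.png

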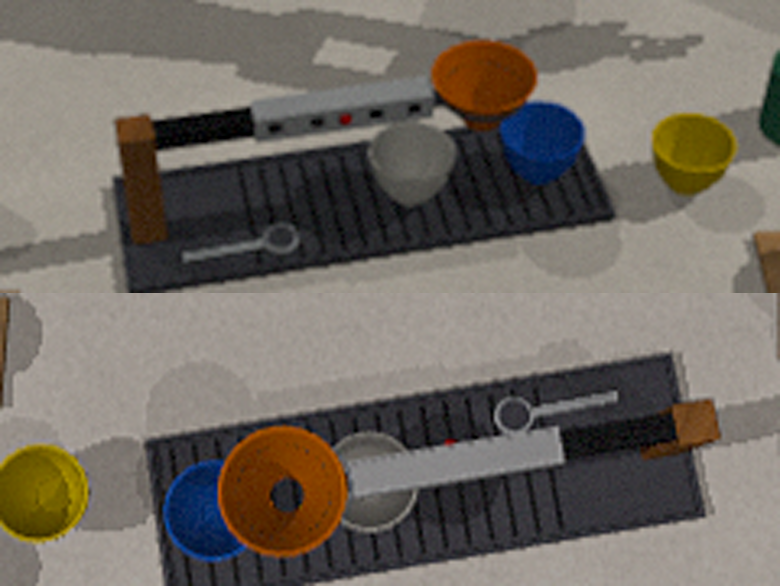

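```bash
python3 - <<'E'
from h import *
np.set_printoptions(precision=4,suppress=True)
top=viewer.read_camera('top');sc=viewer.read_camera('scene')
a=plane(top,(225.2,245.2),.014);b=plane(top,(198.2,409.2),.014);c=plane(top,(248.3,416.3),.014)
print('corners',a,b,c,np.linalg.norm(a-b),np.linalg.norm(b-c))
y=(a-b)/np.linalg.norm(a-b); x=np.array([y[1],-y[0],0]);print('y',y,'x',x)
# stand origin: far edge x=+80,y from +275 to -235
print('origin',(a-80e-3*x-.275*y+b-80e-3*x+.235*y)/2)
L=[]
for n,p in(('top',top),('scene',sc)):
    h=cv2.cvtColor(p['image'],cv2.COLOR_RGB2HSV);r0=proj(p,np.array([.53,-.03,.14]))
    m=((h[...,0]<6)|(h[...,0]>174))&(h[...,1]>150)
    R,C=np.nonzero(m);k=np.hypot(R-r0[0],C-r0[1])<14;R,C=R[k],C[k]
    rc=(R.mean(),C.mean());print(n,rc,len(R),plane(p,rc,.14));L.append((p,rc))
# triangulate
Ps=[np.array(p['mtx'])@np.c_[p['R'],p['t']] for p,_ in L]
X=cv2.triangulatePoints(*Ps,*[np.array([[rc[1]],[rc[0]]]) for _,rc in L]).ravel();B=X[:3]/X[3];print('button',B)
# holes in scene crop, on vertical plane through B normal x
R=np.array(sc['R']);cam=-R.T@sc['t']
pl=B-.005*x
for u,v in((275,128),(316,123),(346,119),(376,114),(414,108)):
    px=np.array([200+u/3.25,140+v/3.25,1]);d=R.T@np.linalg.inv(sc['mtx'])@px
    P=cam+d*((pl-cam)@x)/(d@x);print(P,(P-B)@y)
for p,k in((top,'dripper'),(top,'blue_bowl_rim'),(sc,'dripper'),(sc,'blue_bowl_rim')):
    for r in viewer.place_of(p,k)[:1]:
        P=plane(p,r['at'],.16 if k=='dripper' else .07);print(k,(P-B)@x,(P-B)@y)
print(manip.read_state()['t'])
E
```

```text
corners [0.5389 0.2531 0.014 ] [ 0.6269 -0.2545  0.014 ] [ 0.472  -0.2709  0.014 ] 0.515182743146798 0.15571166278176818
y [-0.1708  0.9853  0.    ] x [0.9853 0.1708 0.    ]
origin [ 0.5075 -0.0341  0.014 ]
top (np.float64(224.16666666666666), np.float64(339.5)) 6 [ 0.5314 -0.028   0.14  ]
scene (np.float64(176.0), np.float64(306.0)) 9 [ 0.5272 -0.0215  0.14  ]
button [ 0.5312 -0.024   0.1441]
[ 0.5376 -0.0901  0.1372] -0.06627678249719132
[ 0.5306 -0.0498  0.136 ] -0.025362344758415485
[ 0.5255 -0.02    0.1356] 0.0048337128462291904
[0.5203 0.0099 0.1366] 0.03522602261788977
[0.5136 0.0481 0.1374] 0.07397643166194186
dripper -0.021086619200907607 0.15369036183401502
blue_bowl_rim 0.024569396452799395 0.3612708018909756
dripper -0.00921998328683554 0.14226135770186416
blue_bowl_rim 0.0369226181690026 0.36201595217321986
1.2
```

Call:
arm_command --targets '[[[0,0,0.1],[-0.028,-0.028,0],1],[[0,0,0.2],[-0.056,-0.056,0],1],[[0,0,0.3],[-0.084,-0.084,0],1],[[0,0,0.4],[-0.112,-0.112,0],1],[[0,0,0.5],[-0.14,-0.14,0],1],[[0,0,0.6],[-0.168,-0.168,0],1],[[0,0,0.7],[-0.196,-0.196,0],1],[[0,0,0.8],[-0.224,-0.224,0],1],[[0,0,0.9],[-0.252,-0.252,0],1],[[0,0,1.0],[-0.28,-0.28,0],1],[[0,0,1.093],[-0.308,-0.308,0],1],[[0,0,1.093],[-0.336,-0.336,0],1]]' --grip_force 22

```text
t: 2.2
position: [0.4081, 0.1718, 0.4052]
eef_rot: [0.646, 0.764, 0.001, 0.0]
force: [0.5, -0.0, 0.0]
finger_gap: 0.0851
finger_force: 0.0
```

```bash
cat > go.py <<'E'
from h import *
from scipy.spatial.transform import Rotation as Ro
import sys
np.set_printoptions(precision=4,suppress=True)
s=manip.read_state();R=Ro.from_quat(s['eef_rot']).as_matrix()
g=np.array([float(v) for v in sys.argv[1:4]])
print('t',s['t'],s['position'],'shift',R.T@(g-s['position']))
y=np.array([.9853,.1708,0]);T=np.c_[[.1708,-.9853,0],y,[0,0,-1]]
print('turn',Ro.from_matrix(R.T@T).as_rotvec(),'force',s['force'],s['joint_positions'])
E
python3 go.py .508 -.0305 .36
```

```text
t 2.2 [0.4081 0.1718 0.4052] shift [-0.2161  0.0648  0.0452]Traceback (most recent call last):
  File "go.py", line 9, in <module>
    print('turn',Ro.from_matrix(R.T@T).as_rotvec(),'force',s['force'],s['joint_positions'])
                 ~~~~~~~~~~~~~~^^^^^^^
  File "scipy/spatial/transform/_rotation.pyx", line 1143, in scipy.spatial.transform._rotation.Rotation.from_matrix
ValueError: Non-positive determinant (left-handed or null coordinate frame) in rotation matrix 0: [[-1.      0.0046 -0.0002]
 [ 0.0046  1.     -0.0014]
 [-0.0002  0.0014  1.    ]].
```

Call:
arm_command --targets '[[[0,0,0],[-0.036,0.011,0.007],1],[[0,0,0],[-0.072,0.022,0.014],1],[[0,0,0],[-0.108,0.033,0.021],1],[[0,0,0],[-0.144,0.044,0.028],1],[[0,0,0],[-0.18,0.055,0.035],1],[[0,0,0],[-0.2,0.06,0.04],1],[[0,0,0],[-0.216,0.065,0.045],1],[[0,0,0],[-0.216,0.065,0.045],1],[[0,0,0],[-0.216,0.065,0.045],1]]'

```text
t: 2.95
position: [0.5084, -0.0288, 0.3594]
eef_rot: [0.645, 0.764, -0.0, -0.001]
force: [0.2, 0.6, -0.3]
finger_gap: 0.0847
finger_force: 0.0
```

```bash
sed -i 's/\[.1708,-.9853,0\]/[-.1708,.9853,0]/' go.py; python3 go.py .508 -.0305 .29
python3 - <<'E'
from h import *
t=viewer.read_camera('top');s=viewer.read_camera('scene');save(t,'t2.png');save(s,'s2.png')
f=lambda p:cv2.resize(cv2.cvtColor(p,cv2.COLOR_RGB2BGR),(780,295),interpolation=2)
cv2.imwrite('pics/c3.png',np.vstack([f(s['image'][125:211,220:440]),f(t['image'][180:266,220:440])]))
E
```

```text
t 2.95 [ 0.5084 -0.0288  0.3594] shift [-0.0016 -0.0006  0.0694]
turn [-0.0009 -0.0008 -0.0035] force [ 0.1732  0.6341 -0.269 ] [-0.1947  0.0142  1.9254  0.0005  1.2031 -0.3629]
```

View pics/c3.png

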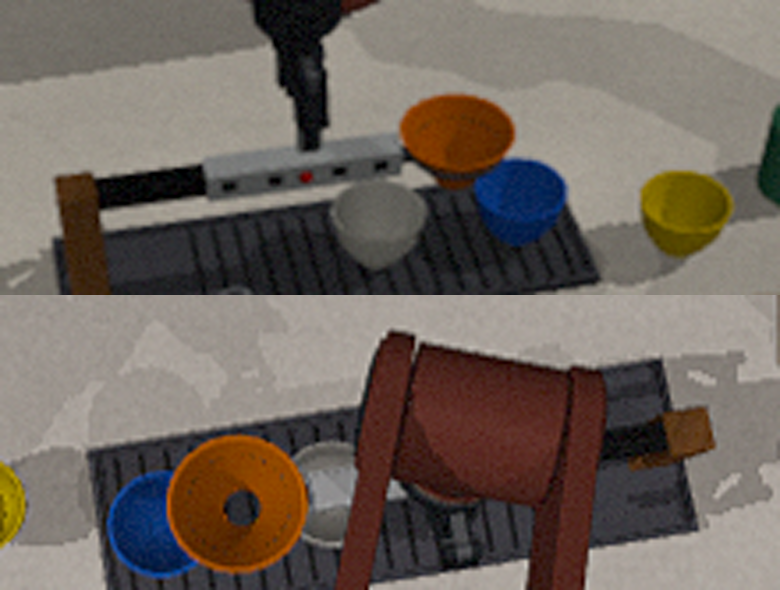

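```bash
python3 - <<'E'
from h import *
s=viewer.read_camera('scene')
x=np.array([.9853,.1708,0]);y=np.array([-.1708,.9853,0])
T=np.array([.5084,-.0288,0])
for z in(.195,.2):
  print('tip',proj(s,T+.05*x+[0,0,z]))
for d in(-.005,0,.005): print('btn',proj(s,T+.0205*x+d*y+[0,0,.14]))
for n,a in(('s',s),):
    h=cv2.cvtColor(a['image'],cv2.COLOR_RGB2HSV);m=((h[...,0]<8)|(h[...,0]>172))&(h[...,1]>130)
    R,C=np.nonzero(m);k=np.hypot(R-177,C-306)<6;print(R[k].mean(),C[k].mean())
    g=a['image'][155:172,300:318].max(2);print(g)
E
```

```text
tip (np.float64(169.75304860367424), np.float64(306.5479234766126))
tip (np.float64(168.55216295842612), np.float64(306.536268343284))
btn (np.float64(176.5501449943644), np.float64(303.31190048082357))
btn (np.float64(176.3318220655085), np.float64(304.84220851263547))
btn (np.float64(176.11373106967983), np.float64(306.37089083808536))
176.0 306.0
[[157 162 130  60  11  16  21  22   1  19  17  13  68 135 161 156 163 158]
 [158 165 130  55  22  18  17  14  23  24  16  16  57 131 160 156 156 161]
 [159 163 140  78   6  18  20  28  24  22  18  21  61 134 158 154 156 159]
 [160 162 141  78  14  15   8  27  26  27   7  13  64 137 157 157 158 156]
 [156 162 147  87  16   8  15  26  16  12   6  15  51 131 161 155 158 157]
 [159 161 168 118   0  21  26  18  25  28  11  15  32 127 160 160 162 157]
 [157 160 167 119  13  15  17   5  26  20  20   5  44 124 162 153 157 159]
 [160 162 168 126  48  19  21  20  21  18  39  87 117 140 159 159 156 158]
 [160 156 168 131  70  32  12  13  11  17  64 135 163 155 156 158 161 158]
 [156 159 159 129  75  38  17  18  16  15  68 136 161 159 162 162 158 154]
 [159 160 164 131  71  44  20  10  20  22  65 125 148 147 145 140 136 126]
 [157 159 160 132  76  45   7  13  16  17  65 109 120 116 109 109 108 112]
 [143 138 145 115  81  51   9   9  11  19  59  95 110 110 109 113 111 110]
 [125 123 129 115  83  49  19  25  29  48  85 114 116 109 113 111 115 112]
 [124 123 128 118 101  78  88  92  94  99 118 130 124 120 115 115 113 117]
 [131 127 125 127 124 123 129 133 130 130 128 133 125 131 121 111 113 117]
 [128 129 127 128 128 128 131 124 125 129 132 126 122 118 117 109 105 105]]
```

Call:
arm_command --targets '[[[0,0,0],[0.002,0,0.025],1],[[0,0,0],[0.002,0,0.05],1],[[0,0,0],[0.002,0,0.065],0.8],[[0,0,0],[0.002,0,0.07],0.6],[[0,0,0],[0.002,0,0.07],0.53],[[0,0,0],[0.002,0,0.07],0.5],[[0,0,0],[0.002,0,0.07],0.48],[[0,0,0],[0.002,0,0.07],0.48]]'

```text
t: 3.77
position: [0.5091, -0.026, 0.2916]
eef_rot: [0.644, 0.765, 0.001, 0.002]
force: [1.4, 1.6, -0.1]
finger_gap: 0.0408
finger_force: 1.2
```

```bash
python3 - <<'E'
from h import *
print(manip.read_state())
t=viewer.read_camera('top');s=viewer.read_camera('scene')
f=lambda p:cv2.resize(cv2.cvtColor(p,cv2.COLOR_RGB2BGR),(780,295),interpolation=2)
cv2.imwrite('pics/c4.png',np.vstack([f(s['image'][140:190,255:385]),f(t['image'][190:250,270:426])]))
E
```

```text
{'t': 3.7667, 'joint_positions': array([-1.89057115e-01,  1.01839991e-01,  1.97467051e+00,  9.02864724e-04,
        1.06066752e+00, -3.59749635e-01]), 'dq': array([-0.00257826,  0.00072528,  0.00149859,  0.00042262,  0.00408793,
        0.00073684]), 'joint_efforts': array([-9.67956260e-01, -3.09915805e+01, -2.58219033e+01, -5.18590137e-01,
        4.44671782e-01,  2.99217529e-02]), 'position': array([ 0.50911068, -0.02603932,  0.29156405]), 'eef_rot': array([0.64442367, 0.76466535, 0.00142353, 0.00173245]), 'force': array([ 1.43975118,  1.55975164, -0.11295356]), 'wrist_torque': array([ 0.27414488, -0.26503474,  0.04416039]), 'finger_force': 1.17509376257658, 'finger_gap': 0.040771065647091216}
```

View pics/c4.png

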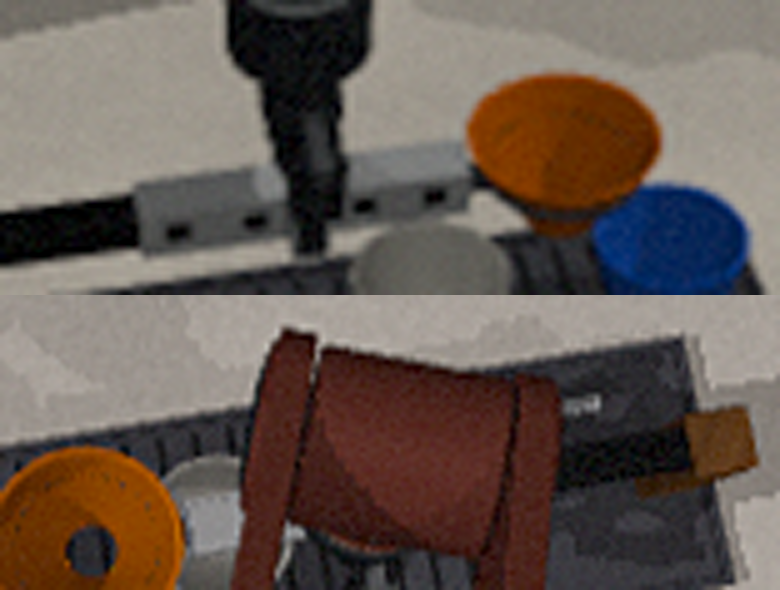

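Call:
arm_command --targets '[[[0,0,0],[0,-0.001,0],0.46],[[0,0,0],[0,-0.001,0],0.42],[[0,0,0],[0,-0.001,0],0.4],[[0,0,0],[0,-0.001,0],0.38],[[0,0,0],[0,-0.001,0],0.36],[[0,0,0],[0,-0.001,0],0.34]]' --grip_force 25

```text
t: 4.37
position: [0.5092, -0.0265, 0.2915]
eef_rot: [0.645, 0.764, 0.003, 0.003]
force: [9.5, 3.5, 1.8]
finger_gap: 0.0299
finger_force: 25.5
```

Call:
arm_command --targets '[[[0,0,0],[0,0.001,0],0.3],[[0,0,0],[0,0.001,0],0.3]]'

```text
t: 4.53
position: [0.5096, -0.0264, 0.2915]
eef_rot: [0.645, 0.765, 0.002, 0.002]
force: [5.8, 2.9, 4.2]
finger_gap: 0.0298
finger_force: 24.4
```

Call:
arm_command --targets '[[[0,0,0],[0,0.0015,0],0.3],[[0,0,0],[0.001,0.0015,0],0.3],[[0,0,0],[0.002,0.0015,0],0.3],[[0,0,0],[0.003,0.0015,0],0.3],[[0,0,0],[0.004,0.0015,0],0.3]]'

```text
t: 4.95
position: [0.5097, -0.0235, 0.2914]
eef_rot: [0.644, 0.765, -0.001, 0.002]
force: [2.9, -3.3, 6.0]
finger_gap: 0.0297
finger_force: 24.5
```

Call:
arm_command --targets '[[[0,0,0],[0.001,0,0],0.3],[[0,0,0],[0.002,0,0],0.3],[[0,0,0],[0.003,0,0],0.3],[[0,0,0],[0.004,0,0],0.3]]'

```text
t: 5.28
position: [0.5092, -0.0211, 0.2914]
eef_rot: [0.644, 0.765, -0.002, 0.004]
force: [3.1, -11.8, 4.6]
finger_gap: 0.0297
finger_force: 24.3
```

Call:
arm_command --targets '[[[0,0,0],[0.001,0,0],0.3],[[0,0,0],[0.001,0,0],0.3]]'

```text
t: 5.45
position: [0.5091, -0.02, 0.2914]
eef_rot: [0.644, 0.765, -0.002, 0.004]
force: [3.0, -8.1, 5.3]
finger_gap: 0.0294
finger_force: 24.5
```

```bash
cat > look.py <<'E'
from h import *
import sys
s=viewer.read_camera('scene')
def f(im,r):
    return cv2.resize(cv2.cvtColor(im[r[0]:r[1],r[2]:r[3]],cv2.COLOR_RGB2BGR),(780,295),interpolation=2)
o=cv2.cvtColor(cv2.imread('pics/s2.png'),cv2.COLOR_BGR2RGB);r=(145,195,245,375)
cv2.imwrite('pics/'+sys.argv[1],np.vstack([f(o,r),f(s['image'],r)]))
# tray/post shift and sleeve+dripper shift against s2 by phase correlation
def sh(a):
    w=lambda im:np.float32(cv2.cvtColor(im,cv2.COLOR_RGB2GRAY)[a[0]:a[1],a[2]:a[3]])
    A,B=w(o),w(s['image']);return cv2.phaseCorrelate(A,B,cv2.createHanningWindow(A.shape[::-1],cv2.CV_32F))
print('post',sh((165,225,225,265)),'tray R',sh((185,225,345,400)))
def org(im):
    h=cv2.cvtColor(im,cv2.COLOR_RGB2HSV);m=(h[...,0]>7)&(h[...,0]<17)&(h[...,1]>190);m[:,:320]=0;m[:140]=0;m[200:]=0;m[:,385:]=0
    return np.argwhere(m).mean(0)
print('dripper px',org(s['image'])-org(o))
E
python3 look.py c5.png
```

```text
post ((0.008628816588188926, 0.0014505607164529977), 0.913534197807312) tray R ((0.11491848613653843, 0.07614199417952605), 1.003414391676585)
dripper px [-0.2869102   1.54968132]
```

Call:
arm_command --targets '[[[0,0,0],[0.002,0,0],0.3],[[0,0,0],[0.004,0,0],0.3],[[0,0,0],[0.006,0,0],0.3],[[0,0,0],[0.008,0,0],0.3],[[0,0,0],[0.01,0,0],0.3]]'

```text
t: 5.92
position: [0.5072, -0.009, 0.2914]
eef_rot: [0.644, 0.765, -0.001, 0.003]
force: [1.9, -3.4, 6.2]
finger_gap: 0.0295
finger_force: 24.7
```

Call:
arm_command --targets '[[[0,0,0],[0.0015,0,0],0.3],[[0,0,0],[0.003,0,0],0.3],[[0,0,0],[0.0045,0,0],0.3],[[0,0,0],[0.006,0,0],0.3]]'

```text
t: 6.25
position: [0.5061, -0.0026, 0.2914]
eef_rot: [0.644, 0.765, -0.001, 0.002]
force: [0.4, -1.3, 7.2]
finger_gap: 0.0297
finger_force: 24.8
```

Call:
arm_command --targets '[[[0,0,0],[0.001,0,0],0.3],[[0,0,0],[0.002,0,0],0.3]]'

```text
t: 6.42
position: [0.5056, 0.0001, 0.2913]
eef_rot: [0.644, 0.765, -0.0, 0.001]
force: [1.4, -0.1, 7.4]
finger_gap: 0.0297
finger_force: 24.6
```

Call:
arm_command --targets '[[[0,0,0],[0.001,0,0],0.3],[[0,0,0],[0.002,0,0],0.3]]'

```text
t: 6.58
position: [0.5053, 0.0017, 0.2914]
eef_rot: [0.644, 0.765, -0.0, 0.002]
force: [1.2, -1.0, 7.4]
finger_gap: 0.0297
finger_force: 24.6
```

Call:
arm_command --targets '[[[0,0,0],[0.001,0,0],0.3],[[0,0,0],[0.001,0,0],0.3]]'

```text
t: 6.75
position: [0.5051, 0.0027, 0.2914]
eef_rot: [0.644, 0.765, -0.0, 0.002]
force: [0.9, -1.4, 6.5]
finger_gap: 0.0294
finger_force: 24.5
```

Call:
arm_command --targets '[[[0,0,0],[0.001,0,0],0.3],[[0,0,0],[0.001,0,0],0.3]]'

```text
t: 6.92
position: [0.5051, 0.0032, 0.2914]
eef_rot: [0.644, 0.765, -0.001, 0.002]
force: [1.1, -3.1, 5.8]
finger_gap: 0.03
finger_force: 24.5
```

```bash
python3 look.py c5.png
```

```text
post ((-0.005538643873702398, 0.0021027980090373433), 0.9150068064530691) tray R ((-0.03819352492321926, 0.13361027721277807), 0.8989046351114909)
dripper px [-1.38565947  8.63346004]
```

View pics/c5.png

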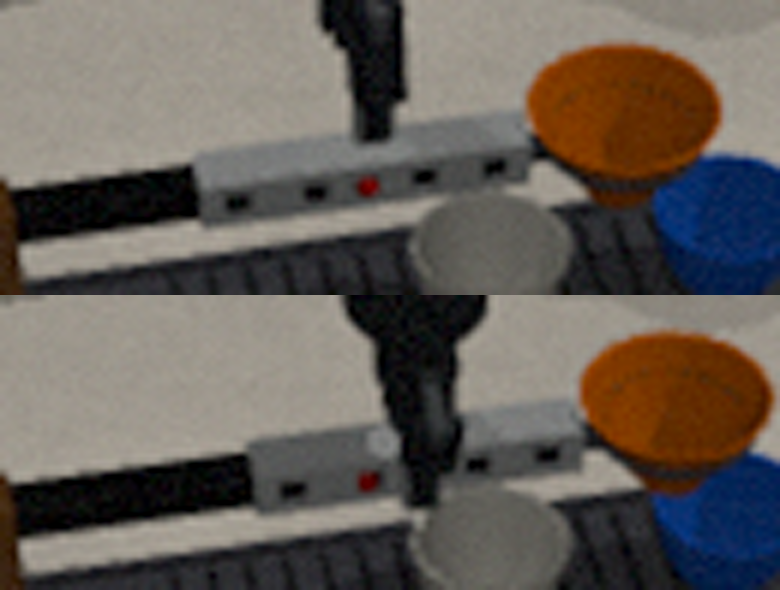

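Call:
arm_command --targets '[[[0,0,0],[0,0,0],0.5],[[0,0,0],[0,0,0],0.75],[[0,0,0],[0,0,0],0.75],[[0,0,0],[0,0,0],0.75]]'

```text
t: 7.3
position: [0.5034, 0.0046, 0.2886]
eef_rot: [0.644, 0.765, -0.001, -0.001]
force: [0.6, 0.3, -0.7]
finger_gap: 0.0641
finger_force: 0.0
```

```bash
python3 go.py .5095 -.0265 .291
```

```text
t 7.3 [0.5034 0.0046 0.2886] shift [-0.0317  0.0008 -0.0024]
turn [-0.0031 -0.0007 -0.0016] force [ 0.5664  0.3161 -0.7085] [-0.1303  0.0949  1.9887 -0.0003  1.0611 -0.3003]
```

Call:
arm_command --targets '[[[0,0,0],[-0.012,0.001,-0.002],0.75],[[0,0,0],[-0.024,0.001,-0.002],0.75],[[0,0,0],[-0.0315,0.001,-0.002],0.65],[[0,0,0],[-0.0315,0.001,-0.002],0.55],[[0,0,0],[-0.0315,0.001,-0.002],0.5],[[0,0,0],[-0.0315,0.001,-0.002],0.45],[[0,0,0],[-0.0315,0.001,-0.002],0.41],[[0,0,0],[-0.0315,0.001,-0.002],0.38],[[0,0,0],[-0.0315,0.001,-0.002],0.34],[[0,0,0],[-0.0315,0.001,-0.002],0.3],[[0,0,0],[-0.0315,0.001,-0.002],0.3]]'

```text
t: 8.22
position: [0.5106, -0.0265, 0.2926]
eef_rot: [0.644, 0.765, -0.001, 0.0]
force: [-1.5, -2.7, 5.4]
finger_gap: 0.0296
finger_force: 25.5
```

Squeezed again, little side force. Slide on.

Call:
arm_command --targets '[[[0,0,0],[0.001,0,0],0.3],[[0,0,0],[0.002,0,0],0.3],[[0,0,0],[0.003,0,0],0.3],[[0,0,0],[0.004,0,0],0.3]]'

```text
t: 8.55
position: [0.5101, -0.0237, 0.2926]
eef_rot: [0.644, 0.765, -0.002, 0.002]
force: [-1.0, -11.0, 3.7]
finger_gap: 0.0297
finger_force: 25.2
```

Call:
arm_command --targets '[[[0,0,0],[0.001,0,0],0.3],[[0,0,0],[0.002,0,0],0.3]]'

```text
t: 8.72
position: [0.5099, -0.0226, 0.2926]
eef_rot: [0.644, 0.765, -0.003, 0.003]
force: [-0.6, -13.2, 2.3]
finger_gap: 0.0299
finger_force: 24.7
```

Call:
arm_command --targets '[[[0,0,0],[0.001,0,0],0.3],[[0,0,0],[0.001,0,0],0.3]]'

```text
t: 8.88
position: [0.5096, -0.0207, 0.2926]
eef_rot: [0.644, 0.765, -0.002, 0.001]
force: [-1.8, -4.5, 5.2]
finger_gap: 0.0298
finger_force: 25.0
```

Call:
arm_command --targets '[[[0,0,0],[0.002,0,0],0.3],[[0,0,0],[0.004,0,0],0.3],[[0,0,0],[0.006,0,0],0.3],[[0,0,0],[0.008,0,0],0.3],[[0,0,0],[0.01,0,0],0.3],[[0,0,0],[0.012,0,0],0.3],[[0,0,0],[0.014,0,0],0.3]]'

```text
t: 9.47
position: [0.5071, -0.0063, 0.2926]
eef_rot: [0.644, 0.765, -0.001, 0.001]
force: [-1.1, -5.5, 5.3]
finger_gap: 0.0295
finger_force: 25.0
```

Call:
arm_command --targets '[[[0,0,0],[0.0015,0,0],0.3],[[0,0,0],[0.003,0,0],0.3],[[0,0,0],[0.0045,0,0],0.3],[[0,0,0],[0.006,0,0],0.3],[[0,0,0],[0.0075,0,0],0.3],[[0,0,0],[0.009,0,0],0.3]]'

```text
t: 9.97
position: [0.5056, 0.0026, 0.2926]
eef_rot: [0.644, 0.765, -0.001, 0.001]
force: [-1.1, -4.4, 5.0]
finger_gap: 0.0299
finger_force: 25.0
```

Call:
arm_command --targets '[[[0,0,0],[0.0015,0,0],0.3],[[0,0,0],[0.003,0,0],0.3]]'

```text
t: 10.13
position: [0.505, 0.0055, 0.2926]
eef_rot: [0.644, 0.765, -0.001, 0.001]
force: [0.1, -4.9, 5.8]
finger_gap: 0.0298
finger_force: 25.0
```

Call:
arm_command --targets '[[[0,0,0],[0.001,0,0],0.3],[[0,0,0],[0.002,0,0],0.3]]'

```text
t: 10.3
position: [0.5047, 0.0077, 0.2926]
eef_rot: [0.644, 0.765, -0.001, 0.001]
force: [-1.9, -3.1, 5.1]
finger_gap: 0.0299
finger_force: 25.1
```

Call:
arm_command --targets '[[[0,0,0],[0.001,0,0],0.3],[[0,0,0],[0.002,0,0],0.3]]'

```text
t: 10.47
position: [0.5042, 0.0102, 0.2926]
eef_rot: [0.644, 0.765, -0.001, 0.0]
force: [-2.6, 0.3, 6.7]
finger_gap: 0.0295
finger_force: 25.1
```

Call:
arm_command --targets '[[[0,0,0],[0.001,0,0],0.3],[[0,0,0],[0.001,0,0],0.3]]'

```text
t: 10.63
position: [0.5039, 0.0118, 0.2926]
eef_rot: [0.644, 0.765, 0.0, -0.001]
force: [-1.9, 1.8, 7.0]
finger_gap: 0.0298
finger_force: 24.9
```

Call:
arm_command --targets '[[[0,0,0],[0.001,0,0],0.3],[[0,0,0],[0.001,0,0],0.3]]'

```text
t: 10.8
position: [0.5038, 0.0125, 0.2926]
eef_rot: [0.644, 0.765, -0.0, -0.0]
force: [-3.6, -0.6, 6.0]
finger_gap: 0.0297
finger_force: 24.8
```

Call:
arm_command --targets '[[[0,0,0],[0.001,0,0],0.3],[[0,0,0],[0.001,0,0],0.3]]'

```text
t: 10.97
position: [0.5037, 0.0133, 0.2926]
eef_rot: [0.644, 0.765, -0.001, -0.0]
force: [-2.4, -2.6, 6.7]
finger_gap: 0.03
finger_force: 24.8
```

Call:
arm_command --targets '[[[0,0,0],[0.001,0,0],0.3],[[0,0,0],[0.001,0,0],0.3]]'

```text
t: 11.13
position: [0.5035, 0.0142, 0.2926]
eef_rot: [0.644, 0.765, -0.001, 0.0]
force: [-1.5, -2.2, 6.0]
finger_gap: 0.0297
finger_force: 24.8
```

```bash
python3 look.py c6.png
```

```text
post ((0.03878856961619803, -0.14820858938298187), 0.9157361813386281) tray R ((0.29191380780857656, 0.05791511308178343), 0.8431090919176737)
dripper px [-3.04669111 20.79442408]
```

View pics/c6.png

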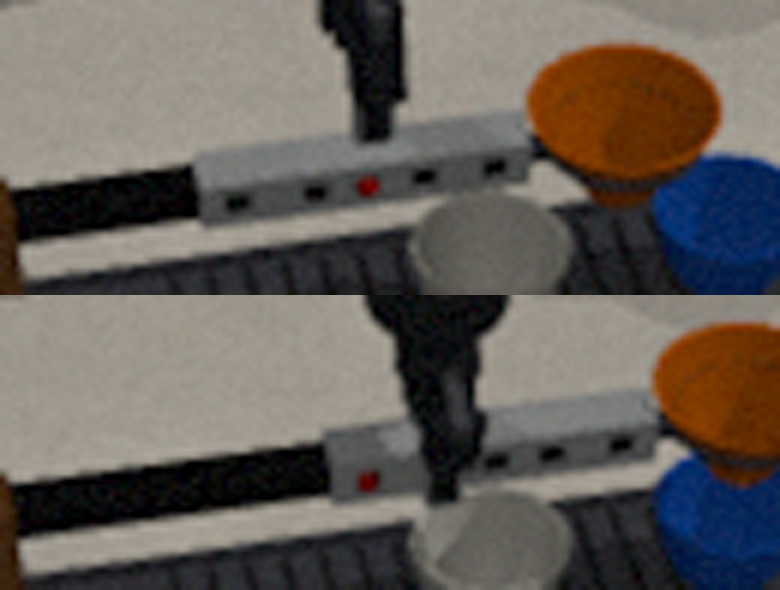

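Call:
arm_command --targets '[[[0,0,0],[0.001,0,0],0.3],[[0,0,0],[0.001,0,0],0.3]]'

```text
t: 11.35
position: [0.5034, 0.0149, 0.2926]
eef_rot: [0.644, 0.765, -0.001, 0.0]
force: [-2.0, -3.8, 5.7]
finger_gap: 0.0295
finger_force: 24.8
```

Call:
arm_command --targets '[[[0,0,0],[0.001,0,0],0.3],[[0,0,0],[0.001,0,0],0.3]]'

```text
t: 11.52
position: [0.5033, 0.0154, 0.2926]
eef_rot: [0.644, 0.765, -0.001, 0.001]
force: [-1.5, -5.8, 5.1]
finger_gap: 0.0299
finger_force: 24.7
```

Call:
arm_command --targets '[[[0,0,0],[-0.002,0,0],0.4],[[0,0,0],[-0.002,0,0],0.7],[[0,0,0],[-0.002,0,0],0.9],[[0,0,0],[-0.002,0,0],0.9],[[0,0,0],[-0.002,0,-0.02],0.9],[[0,0,0],[-0.002,0,-0.05],0.9],[[0,0,0],[-0.002,0,-0.09],0.9],[[0,0,0],[-0.002,0,-0.12],0.9],[[0,0,0],[-0.002,0,-0.12],0.9]]'

```text
t: 12.27
position: [0.5058, 0.0141, 0.4196]
eef_rot: [0.644, 0.765, 0.004, 0.006]
force: [1.4, 0.1, 0.4]
finger_gap: 0.0769
finger_force: 0.0
```

```bash
python3 look.py c7.png; python3 - <<'E'
from h import *
t=viewer.read_camera('top');c=cv2.cvtColor(t['image'][180:266,220:440],cv2.COLOR_RGB2BGR)
a=cv2.imread('pics/c7.png')[295:];cv2.imwrite('pics/c8.png',np.vstack([a,cv2.resize(c,(780,295),interpolation=2)]))
E
```

```text
post ((-0.02609265871021549, -0.05072072608922795), 0.9433016536633173) tray R ((0.11593402632055216, 0.38748686972007107), 0.8982235276699067)
dripper px [-3.06414717 20.74617529]
```

View pics/c8.png

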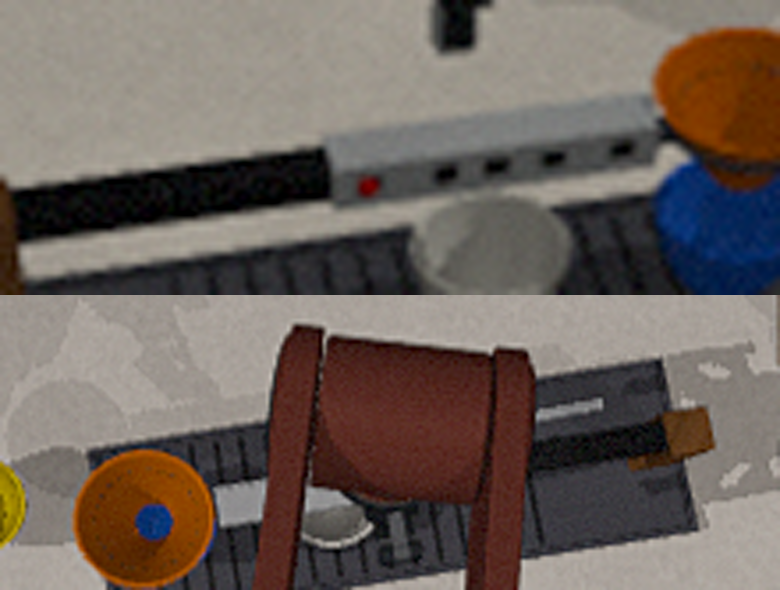

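The picture shows the red button out in the end hole (368,185), the dripper over the blue bowl (155,520) and the post unmoved, so I'm handing in.

```bash
python3 -c "
from bench import manip
print(manip.hand_in())"
```

```text
the job is handed in; nothing more can be done
None
```

I slid the dripper over the blue bowl and handed the job in. The last picture shows the red button out in the sleeve's outermost hole and no visible shift of the stand, but the hand-in gave no verdict back.

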